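# Stir the deburring stones under the bench lamp

### The job

Take the ball-ended stirring rod by its wooden handle from its sloping rest and stir the deburring stones in the steel bowl under the lamp: starting at the bowl's far side (away from the robot), go all the way round anticlockwise as seen from above (far, left, near, right, back to far), midway between the bowl's centre and its rim, with the ball pressed lightly on the bowl's floor, ploughing each stone of the outer ring out of its place as you go. Touch the stones only with the rod, keep them all in the bowl, do not press the bowl hard, do not bump the lamp, and leave the other things on the bench alone. Then lay the rod back in the groove of its rest, ball down on the little ledge as it lay before, and let go.

Things in the scene. Friction and masses are not known exactly. Their poses are not given: they have to be found in the camera images.
- rod: stirring rod, 183 mm long, about 0.16 kg: steel ball foot 24 mm across, 12 mm round steel shaft, square wooden handle 24 x 24 mm, 66 mm long, at the top. Origin at the ball's centre; its z axis runs up the shaft, x and y are square to the handle's flats. Handle from z = 105 to 171 mm
- rod_foot (a point): centre of the rod's ball foot (radius 12 mm)
- rod_grip (a point): middle of the rod's wooden handle, 138 mm up the shaft from rod_foot
- rest: fixed metal rest, base plate 130 x 90 x 12 mm, origin under its middle. Its open V-groove (top leaning 35 degrees from vertical towards the rest's -x) carries the shaft from 25 to 90 mm above the ball; a ledge at its foot stops the ball. Open towards +x and up (mouth 31 mm): the rod lifts straight up out of it and is lowered straight down into it; the handle stands free above it
- rest_foot (a point): point where the ball's centre sits when the rod lies in the rest: 30 mm towards +x from the rest's origin and 40 mm high
- rest_grip (a point): point where the middle of the handle is when the rod lies in the rest
- bowl: round open steel bowl, fixed to the bench; its axes are those of the world. 50 mm high, outer radius 72 mm at the bottom and 105 mm at the rim, walls 4 mm, flat floor 5 mm thick with inner radius about 68 mm. Origin at the centre of its underside
- bowl_floor (a point): centre of the bowl's inner floor, 5 mm above the bench
- lamp: fixed bench lamp; origin on the bench near the bowl's centre. Its bar, 170 mm (x) by 40 mm (y), underside 190 mm up, hangs over the bowl's right half, from 17 to 57 mm right (-y) of the origin and -60 to 110 mm in x; its post stands at x = 160 mm. It leaves no room for a gripper on an upright rod at the bowl's right side: lean the rod's top 25 to 35 degrees to the left (+y)
- lamp_edge (a point): middle of the lamp bar's lower left (+y) edge, 190 mm above the bench
- stone1: white ceramic deburring stone, barrel-shaped, 24 mm across, 20 mm high, 30 g, loose in the bowl; origin at the centre of its underside. One of the outer ring of six, which lie about 52 mm from the bowl's centre, stone1 at 30 degrees from +x (away from the robot) towards +y, the others every 60 degrees on
- stone2: white ceramic deburring stone, barrel-shaped, 24 mm across, 20 mm high, 30 g, loose in the bowl; origin at the centre of its underside. One of the outer ring of six, which lie about 52 mm from the bowl's centre, stone1 at 30 degrees from +x (away from the robot) towards +y, the others every 60 degrees on
- stone3: white ceramic deburring stone, barrel-shaped, 24 mm across, 20 mm high, 30 g, loose in the bowl; origin at the centre of its underside. One of the outer ring of six, which lie about 52 mm from the bowl's centre, stone1 at 30 degrees from +x (away from the robot) towards +y, the others every 60 degrees on
- stone4: white ceramic deburring stone, barrel-shaped, 24 mm across, 20 mm high, 30 g, loose in the bowl; origin at the centre of its underside. One of the outer ring of six, which lie about 52 mm from the bowl's centre, stone1 at 30 degrees from +x (away from the robot) towards +y, the others every 60 degrees on
- stone5: white ceramic deburring stone, barrel-shaped, 24 mm across, 20 mm high, 30 g, loose in the bowl; origin at the centre of its underside. One of the outer ring of six, which lie about 52 mm from the bowl's centre, stone1 at 30 degrees from +x (away from the robot) towards +y, the others every 60 degrees on
- stone6: white ceramic deburring stone, barrel-shaped, 24 mm across, 20 mm high, 30 g, loose in the bowl; origin at the centre of its underside. One of the outer ring of six, which lie about 52 mm from the bowl's centre, stone1 at 30 degrees from +x (away from the robot) towards +y, the others every 60 degrees on
- stone7: white ceramic deburring stone, barrel-shaped, 24 mm across, 20 mm high, 30 g, loose in the bowl; origin at the centre of its underside. One of the two in the middle
- stone8: white ceramic deburring stone, barrel-shaped, 24 mm across, 20 mm high, 30 g, loose in the bowl; origin at the centre of its underside. One of the two in the middle
- wrench: open-ended spanner, 160 mm, lying flat; not part of the job
- vise: small aluminium machine vise, 120 x 75 x 56 mm; not part of the job
- chuck: aluminium block with a small three-jaw chuck on top, 90 x 75 x 68 mm; not part of the job
- pulley: flat aluminium belt pulley, 84 mm across, 36 mm high; not part of the job
- brush: hand brush lying flat; not part of the job
Things that resemble listed ones, but are neither listed nor needed, are in the scene too. What is shaped like the rest but green is not meant. Several things look just like the bowl: the one meant starts farthest to the robot's left.

How it is judged:
By the outcome, as a careful person would: the job done as asked, in the order asked, and still so for the second after the job is handed in, with the robot touching nothing.
It also fails if it takes over 72 s, if anything falls off the work surface, if the arm or the gripper's body presses on something with over 40 N, if the wrist force passes 120 N, or if a joint passes its speed limit or range.

### The arm

A 6-joint arm with a two-finger parallel gripper is mounted at the origin on the work surface. World frame = base frame: x ahead of the robot, y to its left, z up, the work surface at z = 0. Lengths are in m, angles in rad, forces in N, time in s.
With the tool pointing down it reaches from about 0.35 to 0.875 m from the base axis. Payload 15.5 kg.
Tool frame: the origin (TCP) lies on the front face of the gripper's body, between the roots of the fingers; the fingertips stand 73 mm ahead of it and the grasp point (between the pads) lies 54 mm ahead of it; z points along the fingers, y is the line along which they close (so a half turn about z gives the same grasp; the last joint's range is limited). The gripper opens to 85 mm and grips with 20 to 120 N. Pads are 22 mm wide; open, the fingers measure 114 mm over their backs; the gripper's body (76 mm by 85 mm) begins 54 mm behind the grasp point. The pads swing forward as they close: fully open they stand 13 mm farther back than shut.
Start: joints at [-1.409, 0.494, 1.345, -0, 1.302, -0.096], TCP at [0.159, -0.605, 0.304] pointing down, gripper open.
Joint ranges: [-2.91, 2.91], [-0.82, 2.16], [0.22, 2.67], [-1.22, 4.37], [0.12, 2.79], [-3.08, 3.08]. Speed limits (rad/s): [1.89, 1.89, 2.57, 3.01, 3.01, 3.01].

### API

Orientations are given as a unit quaternion [x, y, z, w].
In Python, from station import ctrl gives the robot as it stands.
- The arm moves only by the shell command python3 -m pendant 'ROWS'. ROWS is JSON, a list of rows, each an object with "claw": the closure, from 0 (fully open) to 1 (shut); "slide": the shift along the tool's x, y, z scaled (see below), a list of three; "rot": the turn, a rotation vector about the tool's x, y, z scaled (see below), a list of three. A call has exactly 10 rows; each row shifts and turns the commanded pose from where the row before left it, along the tool's axes as they then stand; what a row does not reach is not made up. The controller multiplies each number of a shift by 500 mm and each number of a turn by 4 degrees. A row lasts 1/10 s, in which the tool goes at most 50 mm and 8.59 degrees, less where a joint would pass 70% of its speed; a pose out of reach is approached as far as the arm can. A call with a number of a shift or a turn outside -1 to 1 is refused whole. A call with a gripper value outside its range is refused whole. The fingers move at their own pace and stop on an object; the grip force is fixed at half the most. Time passes only in rows, so rows that do not move let the fingers close, or fill a call up. It gives the time, the measured TCP pose, the force, the opening and the grip force at its end, in the units of the state.
- ctrl.state(): the state, without advancing time (a new reading comes with each control period).
- ctrl.get_image(name): name is "scene" or "side" or "wrist"; returns (picture, depth): 400x640x3 uint8, red, green, blue; 400x640 float32, m along the optical axis (not along the pixel's ray), 0 where there is no reading.
- ctrl.get_calibration(name): a dict with "intrinsics" (3x3 intrinsics, pixels), "extrinsics" (4x4, takes a point from world to camera coordinates). Camera axes: x right, y up, looking along -z (the intrinsics and any distortion apply to the point x, -y, -z); pixel columns grow to the right and rows downward; lengths in m; the calibration is good to about 2 mm. The wrist camera is an equidistant fisheye: a pixel r from the principal point sees the ray r / f radians off the axis. A picture is of the moment at which its call begins: read the wrist's pose just before it. get_calibration takes no time and is no camera call; for the wrist camera it gives the pose at the moment of the call.
- ctrl.sign_off(): hands the job in; it is judged then, once.
The state is a dict: "t": time; "joint_positions": joint angles; "dq": joint speeds; "joint_efforts": joint torques, N m; "tcp_pos": TCP position; "eef_rot": TCP orientation; "ft_force": force on the tool from outside, world axes, zero at the start; "ft_torque": the same for the moment, N m; "width": finger opening in m; "gripper_force": force on a finger pad.
Only numpy, scipy, OpenCV 4.12 (cv2) and the standard library are available. Lean on these libraries where they do the work, as an engineer would, in place of code of your own. Each camera call takes 0.05 s, during which the arm holds its last target. There are 200 camera calls.

## Working session

There is one attempt and no reset: what is moved stays moved. The work goes in short steps, Python scripts to look and compute and a shell command to move; the robot and the scene stay as the last step left them, time stands still between calls to the robot, and variables do not carry over. Pictures are saved under pics/ and viewed, at most 10 in all, crops included, and the job is handed in when it is done.

```bash
ls; mkdir -p pics; python3 - <<'E'
from station import ctrl
import cv2,numpy as np
for n in ("scene","side"):
    p,d=ctrl.get_image(n); cv2.imwrite(f"pics/{n}0.png",p[:,:,::-1]); np.save(f"pics/{n}0.npy",d)
    c=ctrl.get_calibration(n); print(n,np.round(c["intrinsics"],1).tolist(),np.round(c["extrinsics"],4).tolist())
print(ctrl.state())
E
```

```text
pics
scene [[452.6, 0.0, 313.2], [0.0, 452.6, 199.7], [0.0, 0.0, 1.0]] [[0.7398, 0.6728, -0.0004, -0.3927], [-0.5437, 0.5982, 0.5887, 0.2172], [0.3963, -0.4353, 0.8084, -1.5724], [0.0, 0.0, 0.0, 1.0]]
side [[380.6, 0.0, 321.0], [0.0, 380.6, 206.7], [0.0, 0.0, 1.0]] [[-0.9043, -0.4266, 0.0164, 0.4851], [0.2994, -0.6062, 0.7368, -0.268], [-0.3044, 0.6712, 0.6759, -0.957], [0.0, 0.0, 0.0, 1.0]]
{'t': 0.1, 'joint_positions': array([-1.40950425e+00,  4.94128336e-01,  1.34607090e+00,  2.02486174e-05,
        1.30252930e+00, -9.55265688e-02]), 'dq': array([-0.00044504, -0.00062995, -0.00134858,  0.00070243,  0.00012891,
        0.0015319 ]), 'joint_efforts': array([ 3.92179340e-03, -8.83587027e+01, -3.84561360e+01,  1.28004895e-04,
        5.15031104e-03, -2.94996880e-05]), 'tcp_pos': array([ 0.15870428, -0.60425346,  0.30335473]), 'eef_rot': array([ 9.91767029e-01,  1.28054038e-01, -8.91679933e-06, -5.67957221e-04]), 'ft_force': array([-0.08644827, -0.51443275,  0.30107682]), 'ft_torque': array([-0.00080916, -0.04560384,  0.00032279]), 'gripper_force': 0.0, 'width': 0.0853586502565359}
```

View pics/scene0.png

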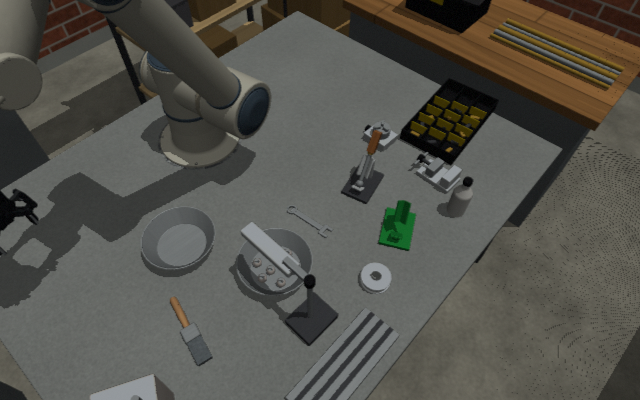

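View pics/side0.png

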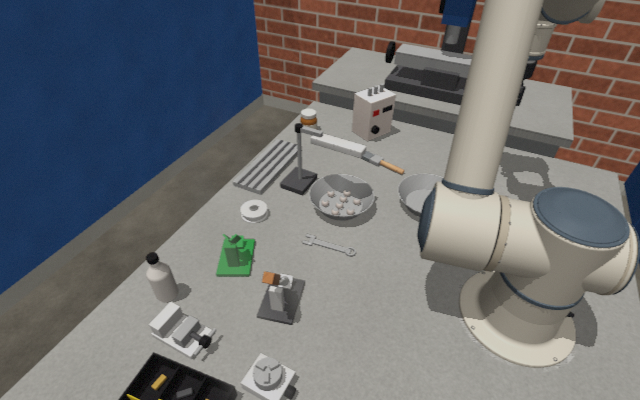

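The scene view shows the rod's orange handle at about (373,145) in the grey rest at (362,185). The green rest at (398,225) is a decoy, and so is the orange brush handle at (178,310). The bowl with stones under the lamp is at (277,262), and an empty look-alike farther right (-y) is at (178,238). In the side view the rod is at (275,285), the green rest at (236,255) and the bowl at (342,200).

I choose the grey rest with its rod and the lamp bowl, which is farthest left. Next I'll take close crops.

```bash
cat > h.py <<'E'
import numpy as np,cv2
from station import ctrl
from scipy.spatial.transform import Rotation as R
def cal(n):
    c=ctrl.get_calibration(n); return np.array(c["intrinsics"]),np.array(c["extrinsics"])
def deproj(n,d,u,v):
    K,E=cal(n); z=d[v,u]; pc=np.stack([(u-K[0,2])/K[0,0]*z,-(v-K[1,2])/K[1,1]*z,-z],-1)
    return (pc-E[:3,3])@E[:3,:3]
def cloud(n,d):
    v,u=np.mgrid[0:400,0:640]; return deproj(n,d,u,v)
def proj(n,P):
    K,E=cal(n); c=np.atleast_2d(P)@E[:3,:3].T+E[:3,3]; return np.stack([K[0,0]*c[:,0]/-c[:,2]+K[0,2],K[1,1]*c[:,1]/c[:,2]+K[1,2]],-1)
def ray(n,uv):
    K,E=cal(n); d=np.array([(uv[0]-K[0,2])/K[0,0],-(uv[1]-K[1,2])/K[1,1],-1])@E[:3,:3]; return -E[:3,:3].T@E[:3,3],d/np.linalg.norm(d)
def tri(a,b):
    (o1,d1),(o2,d2)=ray("scene",a),ray("side",b); A=np.stack([d1,-d2],1); s=np.linalg.lstsq(A,o2-o1,rcond=None)[0]
    p,q=o1+s[0]*d1,o2+s[1]*d2; return (p+q)/2,np.linalg.norm(p-q)
E
python3 - <<'E'
from h import *
a=cv2.imread("pics/scene0.png");b=cv2.imread("pics/side0.png")
z=lambda i,u,v,w,h,s:cv2.resize(i[v:v+h,u:u+w],None,fx=s,fy=s,interpolation=cv2.INTER_CUBIC)
im=np.vstack([np.hstack([z(a,338,120,60,85,4)[:300],z(b,250,260,65,75,4)][:2]) , np.hstack([z(a,230,215,100,90,3)[:270],z(b,300,165,90,90,3)[:270]])[:,:500].copy()] ) if 1 else 0
cv2.imwrite("pics/crop1.png",im);print(im.shape)
for n,r in (("scene",(225,205,110,120)),("side",(295,120,100,110))):
    d=np.load(f"pics/{n}0.npy");C=cloud(n,d)
    u,v,w,h=r; P=C[v:v+h,u:u+w].reshape(-1,3);P=P[np.isfinite(P).all(1)]
    rim=P[(P[:,2]>.046)&(P[:,2]<.053)]
    # robust circle R=.105
    from scipy.optimize import least_squares
    f=lambda c:np.hypot(rim[:,0]-c[0],rim[:,1]-c[1])-.103
    s=least_squares(f,np.median(rim[:,:2],0),loss="soft_l1",f_scale=.003);print(n,"rim",s.x,np.median(abs(s.fun)),len(rim))
    bar=P[(P[:,2]>.17)&(P[:,2]<.25)];print("bar",np.percentile(bar,[2,50,98],0).round(3).tolist() if len(bar) else 0)
# handle orange px
for n,im in (("scene",a),("side",b)):
    d=np.load(f"pics/{n}0.npy");C=cloud(n,d)
    h=cv2.cvtColor(im,cv2.COLOR_BGR2HSV);m=(h[...,0]<18)&(h[...,1]>120)&(h[...,2]>70)
    w=np.zeros_like(m); 
    if n=="scene": w[120:165,355:392]=1
    else: w[265:292,258:300]=1
    P=C[m&w]; print(n,"handle",len(P),np.median(P,0).round(4),np.percentile(P,[3,97],0).round(3).tolist())
    # base plate: z~.012 near
    if n=="scene": w[:]=0;w[160:208,335:390]=1
    else: w[:]=0;w[270:330,250:312]=1
    Q=C[w];Q=Q[(Q[:,2]>.008)&(Q[:,2]<.016)]; r=cv2.minAreaRect((Q[:,:2]*1000).astype(np.float32));print(n,"plate",r,len(Q))
E
```

```text
(570, 500, 3)
scene rim [ 0.55351455 -0.18230642] 0.0017674681850691557 322
bar [[0.511, -0.241, 0.192], [0.616, -0.226, 0.213], [0.733, -0.202, 0.23]]
side rim [ 0.55420965 -0.18466728] 0.0056212467448420594 263
bar [[0.505, -0.234, 0.187], [0.609, -0.211, 0.211], [0.728, -0.195, 0.228]]
scene handle 163 [0.538  0.2581 0.1601] [[0.525, 0.239, 0.134], [0.549, 0.277, 0.184]]
scene plate ((579.0398559570312, 223.053466796875), (156.72073364257812, 132.82437133789062), 13.936943054199219) 552
side handle 113 [0.5294 0.2838 0.1786] [[0.519, 0.274, 0.172], [0.54, 0.293, 0.184]]
side plate ((546.2913208007812, 219.95448303222656), (90.58587646484375, 132.46942138671875), 12.506402015686035) 984
```

View pics/crop1.png

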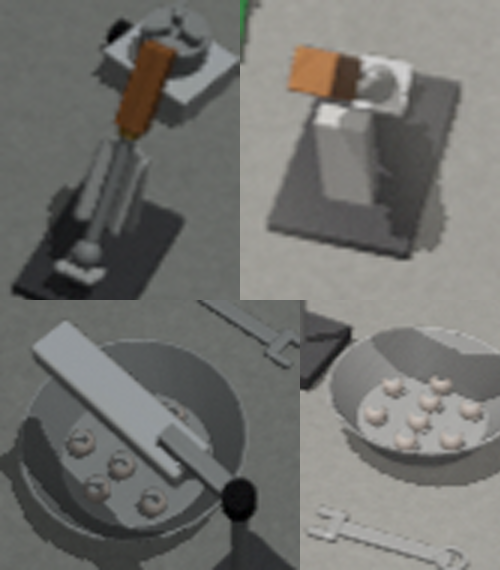

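The crops confirm the choice. The orange square handle sits in the grey rest with its ball on the ledge facing the bowl, and eight stones lie in the bowl under the lamp bar. Next I'll plan the pre-grasp, looking down along the rod.

```bash
cat >> h.py <<'E'
yaw=np.radians(-77.5); FOOT=np.array([.5528,.1907,.040])
def frame(yaw,lean=35):
    ex=np.array([np.cos(yaw),np.sin(yaw),0]); l=np.radians(lean)
    r=-np.sin(l)*ex+np.cos(l)*np.array([0,0,1]); z=-r; y=np.array([-np.sin(yaw),np.cos(yaw),0]); return r,np.stack([np.cross(y,z),y,z],1)
def pose():
    s=ctrl.state(); return np.array(s["tcp_pos"]),R.from_quat(s["eef_rot"])
def plan(tp,tR,N,p0=None,R0=None):
    if p0 is None: p0,R0=pose()
    w=(R0.inv()*R.from_matrix(tR)).as_rotvec(); A=np.zeros((3,3));Rk=R0
    for k in range(N): A+=Rk.as_matrix();Rk=Rk*R.from_rotvec(w/N)
    s=np.linalg.solve(A,tp-p0); q=p0.copy();Rk=R0;path=[]
    for k in range(N): q=q+Rk.apply(s);Rk=Rk*R.from_rotvec(w/N);path.append(q)
    print("N",N,"slide",np.round(s/.5,4),"rot",np.round(np.degrees(w)/4/N,3),"|s|mm",round(1e3*np.linalg.norm(s),1)); return np.array(path)
E
python3 - <<'E'
from h import *
r,T=frame(yaw); tcp=FOOT+r*(.138+.054+.13); print(r,tcp)
for N in (27,30): print(plan(tcp,T,N)[::5].round(3).tolist())
p0,R0=pose(); m=np.array([.34,-.25,.40]); 
# half-way waypoint
h=R0*R.from_rotvec((R0.inv()*R.from_matrix(T)).as_rotvec()/2)
print(plan(m,h.as_matrix(),13)[::4].round(3).tolist()); print(plan(tcp,T,15,m,h)[::4].round(3).tolist())
E
```

```text
[-0.12414466  0.55998038  0.81915204] [0.51282542 0.37101368 0.30376696]
N 27 slide [ 0.0797 -0.0191 -0.0258] rot [-0.248 -0.258 -0.785] |s|mm 43.0
[[0.195, -0.585, 0.316], [0.359, -0.456, 0.367], [0.483, -0.284, 0.392], [0.557, -0.083, 0.39], [0.573, 0.129, 0.364], [0.529, 0.333, 0.315]]
N 30 slide [ 0.0718 -0.017  -0.0233] rot [-0.223 -0.232 -0.707] |s|mm 38.7
[[0.191, -0.587, 0.315], [0.341, -0.474, 0.362], [0.46, -0.325, 0.389], [0.539, -0.149, 0.394], [0.573, 0.04, 0.378], [0.559, 0.229, 0.343]]
N 13 slide [ 0.0528 -0.0283 -0.0243] rot [-0.258 -0.268 -0.815] |s|mm 32.3
[[0.181, -0.584, 0.316], [0.257, -0.488, 0.357], [0.312, -0.375, 0.385], [0.34, -0.25, 0.4]]
N 15 slide [ 0.085   0.0063 -0.0267] rot [-0.223 -0.232 -0.707] |s|mm 44.7
[[0.366, -0.214, 0.4], [0.451, -0.057, 0.392], [0.502, 0.112, 0.367], [0.518, 0.285, 0.328]]
```

```bash
R='{"claw":0,"slide":[0.0718,-0.017,-0.0233],"rot":[-0.223,-0.232,-0.707]}'; echo skip >/dev/null
python3 -m pendant '[{"claw":0,"slide":[0.072,-0.017,-0.023],"rot":[-0.22,-0.23,-0.71]},{"claw":0,"slide":[0.072,-0.017,-0.023],"rot":[-0.22,-0.23,-0.71]},{"claw":0,"slide":[0.072,-0.017,-0.023],"rot":[-0.22,-0.23,-0.71]},{"claw":0,"slide":[0.072,-0.017,-0.023],"rot":[-0.22,-0.23,-0.71]},{"claw":0,"slide":[0.072,-0.017,-0.023],"rot":[-0.22,-0.23,-0.71]},{"claw":0,"slide":[0.072,-0.017,-0.023],"rot":[-0.22,-0.23,-0.71]},{"claw":0,"slide":[0.072,-0.017,-0.023],"rot":[-0.22,-0.23,-0.71]},{"claw":0,"slide":[0.072,-0.017,-0.023],"rot":[-0.22,-0.23,-0.71]},{"claw":0,"slide":[0.072,-0.017,-0.023],"rot":[-0.22,-0.23,-0.71]},{"claw":0,"slide":[0.072,-0.017,-0.023],"rot":[-0.22,-0.23,-0.71]}]'
python3 - <<'E'
from h import *
r,T=frame(yaw); tcp=FOOT+r*(.138+.054+.13)
print(plan(tcp,T,20)[::4].round(3).tolist()); print(ctrl.state()["joint_positions"].round(2))
E
```

```text
t: 1.1
tcp_pos: [0.4402, -0.3557, 0.3841]
eef_rot: [0.924, 0.367, -0.069, 0.086]
ft_force: [0.1, -0.2, 0.0]
width: 0.0853
gripper_force: 0.0
N 20 slide [ 0.0716 -0.0169 -0.0233] rot [-0.222 -0.233 -0.704] |s|mm 38.6
[[0.461, -0.323, 0.388], [0.528, -0.185, 0.394], [0.566, -0.036, 0.386], [0.573, 0.117, 0.365], [0.55, 0.266, 0.334]]
[-0.69  0.32  1.43 -0.21  1.32  0.17]
```

```bash
python3 -m pendant '[{"claw":0,"slide":[0.072,-0.017,-0.023],"rot":[-0.22,-0.23,-0.71]},{"claw":0,"slide":[0.072,-0.017,-0.023],"rot":[-0.22,-0.23,-0.71]},{"claw":0,"slide":[0.072,-0.017,-0.023],"rot":[-0.22,-0.23,-0.71]},{"claw":0,"slide":[0.072,-0.017,-0.023],"rot":[-0.22,-0.23,-0.71]},{"claw":0,"slide":[0.072,-0.017,-0.023],"rot":[-0.22,-0.23,-0.71]},{"claw":0,"slide":[0.072,-0.017,-0.023],"rot":[-0.22,-0.23,-0.71]},{"claw":0,"slide":[0.072,-0.017,-0.023],"rot":[-0.22,-0.23,-0.71]},{"claw":0,"slide":[0.072,-0.017,-0.023],"rot":[-0.22,-0.23,-0.71]},{"claw":0,"slide":[0.072,-0.017,-0.023],"rot":[-0.22,-0.23,-0.71]},{"claw":0,"slide":[0.072,-0.017,-0.023],"rot":[-0.22,-0.23,-0.71]}]'
python3 - <<'E'
from h import *
p,d=ctrl.get_image("wrist");cv2.imwrite("pics/wtransit.png",p[:,:,::-1])
r,T=frame(yaw); tcp=FOOT+r*(.138+.054+.13)
print(plan(tcp,T,10)[::4].round(3).tolist()); print(ctrl.state()["joint_positions"].round(2))
E
```

```text
t: 2.1
tcp_pos: [0.5705, 0.0042, 0.3803]
eef_rot: [0.788, 0.578, -0.133, 0.165]
ft_force: [-0.1, -0.5, -0.1]
width: 0.0853
gripper_force: 0.0
N 10 slide [ 0.0703 -0.0164 -0.0229] rot [-0.22  -0.239 -0.689] |s|mm 37.9
[[0.573, 0.047, 0.375], [0.565, 0.195, 0.35], [0.527, 0.337, 0.314]]
[ 0.1   0.39  1.37 -0.42  1.45  0.46]
```

```bash
python3 -m pendant '[{"claw":0,"slide":[0.07,-0.016,-0.023],"rot":[-0.22,-0.24,-0.69]},{"claw":0,"slide":[0.07,-0.016,-0.023],"rot":[-0.22,-0.24,-0.69]},{"claw":0,"slide":[0.07,-0.016,-0.023],"rot":[-0.22,-0.24,-0.69]},{"claw":0,"slide":[0.07,-0.016,-0.023],"rot":[-0.22,-0.24,-0.69]},{"claw":0,"slide":[0.07,-0.016,-0.023],"rot":[-0.22,-0.24,-0.69]},{"claw":0,"slide":[0.07,-0.016,-0.023],"rot":[-0.22,-0.24,-0.69]},{"claw":0,"slide":[0.07,-0.016,-0.023],"rot":[-0.22,-0.24,-0.69]},{"claw":0,"slide":[0.07,-0.016,-0.023],"rot":[-0.22,-0.24,-0.69]},{"claw":0,"slide":[0.07,-0.016,-0.023],"rot":[-0.22,-0.24,-0.69]},{"claw":0,"slide":[0.07,-0.016,-0.023],"rot":[-0.22,-0.24,-0.69]}]'
python3 - <<'E'
from h import *
K,E=cal("wrist"); p,d=ctrl.get_image("wrist");cv2.imwrite("pics/w1.png",p[:,:,::-1]);np.savez("pics/w1",d=d,K=K,E=E)
p0,R0=pose(); print(p0,K.round(1).tolist(),"cam in tool", R0.inv().apply(-E[:3,:3].T@E[:3,3]-p0).round(3), (R0.inv().as_matrix()@E[:3,:3].T).round(2).tolist())
print(ctrl.state()["joint_positions"].round(2))
E
```

```text
t: 3.15
tcp_pos: [0.5169, 0.3652, 0.3053]
eef_rot: [0.599, 0.742, -0.189, 0.235]
ft_force: [0.2, -0.5, 0.4]
width: 0.0855
gripper_force: 0.0
[0.5141552  0.36951067 0.30301821] [[309.7, 0.0, 325.4], [0.0, 309.7, 202.8], [0.0, 0.0, 1.0]] cam in tool [ 0.076  0.002 -0.07 ] [[-0.01, 0.95, 0.32], [1.0, 0.01, 0.0], [0.0, 0.32, -0.95]]
[ 0.74  0.65  1.18 -0.52  1.64  0.57]
```

View pics/w1.png

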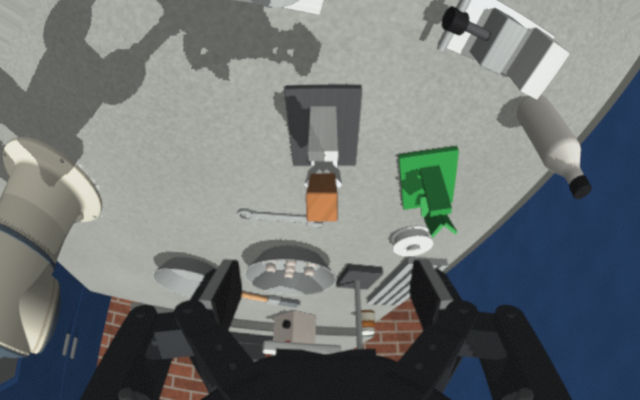

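The wrist view shows the handle's end face at about (322,207) with its top side at (322,184), the rest plate at (323,125), and the green rest well off at (428,180). I'll measure the handle from this cloud.

```bash
cat >> h.py <<'E'
def wcloud(d,K,E):
    v,u=np.mgrid[0:400,0:640]; x=(u-K[0,2])/K[0,0];y=(v-K[1,2])/K[1,1];th=np.hypot(x,y)+1e-9
    t=np.tan(np.minimum(th,1.4))/th; pc=np.stack([x*t*d,-y*t*d,-d],-1); return (pc-E[:3,3])@E[:3,:3]
E
python3 - <<'E'
from h import *
f=np.load("pics/w1.npz");C=wcloud(f["d"],f["K"],f["E"]);im=cv2.imread("pics/w1.png")
h=cv2.cvtColor(im,cv2.COLOR_BGR2HSV);m=(h[...,0]<18)&(h[...,1]>120)&(h[...,2]>40);w=np.zeros_like(m);w[165:230,295:350]=1
P=C[m&w&(f["d"]>0)]; r,T=frame(yaw); 
# rod frame at FOOT : z=r, y=rest y, x=cross(y,z)
y=T[:,1];F=np.stack([np.cross(y,r),y,r],1); q=(P-FOOT)@F*1000
print(len(q),np.percentile(q,[1,5,50,95,99],0).round(1).tolist())
e=q[q[:,2]>160]; print("end",len(e),np.percentile(e,[1,10,50,90,99],0).round(1).tolist())
t=q[q[:,2]<160]; print("top",len(t),np.percentile(t,[1,10,50,90,99],0).round(1).tolist())
if len(e)>20:
    A=np.c_[e[:,:2],np.ones(len(e))];print("end plane",np.linalg.lstsq(A,e[:,2],rcond=None)[0])
    print(cv2.minAreaRect(e[:,:2].astype(np.float32)))
# plate
Q=C[80:170,280:365].reshape(-1,3);Q=Q[(Q[:,2]>.007)&(Q[:,2]<.018)];print(len(Q),np.median(Q[:,2]),cv2.minAreaRect((Q[:,:2]*1000).astype(np.float32)))
B=C[60:240,200:420].reshape(-1,3);print("bench z",np.median(B[abs(B[:,2])<.01][:,2]))
# bowl rim from wrist
E
```

```text
1274 [[-10.3, -11.4, 115.6], [-10.1, -10.2, 124.9], [-4.3, -0.4, 169.6], [11.1, 9.1, 170.9], [12.6, 10.4, 171.4]]
end 964 [[-10.2, -11.5, 160.5], [-9.4, -9.3, 168.0], [-0.2, -0.2, 170.0], [10.1, 8.2, 170.8], [12.6, 10.4, 171.5]]
top 310 [[-10.4, -10.4, 114.9], [-10.2, -8.6, 120.3], [-9.8, -0.6, 138.5], [-9.3, 7.3, 154.5], [-9.0, 9.1, 159.2]]
end plane [ 1.41391160e-01 -5.59724798e-03  1.69306065e+02]
((1.3675117492675781, -0.6348323822021484), (23.4501953125, 22.149776458740234), 0.4012744128704071)
4031 0.012662834310013926 ((546.3617553710938, 217.75454711914062), (91.27165222167969, 132.03492736816406), 12.791698455810547)
bench z 0.0008146396945471592
```

```bash
python3 - <<'E'
from h import *
s=open("h.py").read()
r,T=frame(yaw);y=T[:,1];F=np.stack([np.cross(y,r),y,r],1); NF=FOOT+F@[.0012,-.0005,-.0005]
open("h.py","a").write(f"\nFOOT=np.array({NF.round(5).tolist()})\n"); print(NF)
plan(NF+r*.192,T,15); print((pose()[1].inv()*R.from_matrix(T)).as_rotvec(degrees=True))
E
```

```text
[0.55258668 0.18935211 0.04027872]
N 15 slide [-0.     -0.0002  0.0172] rot [-0.002  0.002  0.002] |s|mm 8.6
[-0.09750194  0.12353436  0.13520021]
```

```bash
python3 -m pendant '[{"claw":0,"slide":[0,0,0.028],"rot":[0,0,0]},{"claw":0,"slide":[0,0,0.028],"rot":[0,0,0]},{"claw":0,"slide":[0,0,0.028],"rot":[0,0,0]},{"claw":0,"slide":[0,-0.001,0.028],"rot":[0,0,0]},{"claw":0,"slide":[0,-0.001,0.028],"rot":[0,0,0]},{"claw":0,"slide":[0,-0.001,0.028],"rot":[0,0,0]},{"claw":0,"slide":[0,0,0.028],"rot":[0,0,0]},{"claw":0,"slide":[0,0,0.028],"rot":[0,0,0]},{"claw":0,"slide":[0,0,0.028],"rot":[0,0,0]},{"claw":0,"slide":[0,0,0.004],"rot":[0,0,0]}]'
python3 - <<'E'
from h import *
r,T=frame(yaw);p,d=ctrl.get_image("wrist");cv2.imwrite("pics/w2.png",p[:,:,::-1]); ctrl.get_image("scene"); plan(FOOT+r*.192,T,1); print(ctrl.state()["ft_force"])
E
```

```text
t: 4.2
tcp_pos: [0.5313, 0.2904, 0.1998]
eef_rot: [0.6, 0.741, -0.19, 0.234]
ft_force: [-0.2, -0.0, 0.3]
width: 0.0851
gripper_force: 0.0
N 1 slide [ 0.0137 -0.0032 -0.0012] rot [-0.052  0.02  -0.105] |s|mm 7.1
[0.33111835 0.01302249 0.78551858]
```

View pics/w2.png

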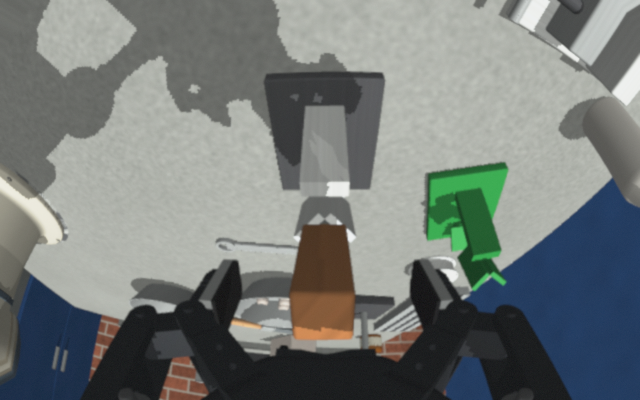

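The handle is centred between the open fingers, with its end at (322,310), but the TCP reads about 7 mm off in tool x. I'll re-read it once it has settled.

```bash
python3 - <<'E'
from h import *
r,T=frame(yaw); s=ctrl.state(); print(s["t"],s["tcp_pos"],s["dq"].round(3)); plan(FOOT+r*.192,T,1)
K,E=cal("wrist"); p,d=ctrl.get_image("wrist"); C=wcloud(d,K,E)
print("cam off",pose()[1].inv().apply(-E[:3,:3].T@E[:3,3]-pose()[0]))
h=cv2.cvtColor(p[:,:,::-1].copy(),cv2.COLOR_BGR2HSV);m=(h[...,0]<18)&(h[...,1]>120)&(h[...,2]>40);w=np.zeros_like(m);w[215:345,280:365]=1
P=C[m&w&(d>0)]; p0,R0=pose(); q=R0.inv().apply(P-p0)*1000; print("handle in tool",len(q),np.percentile(q,[2,10,50,90,98],0).round(1).tolist())
g=q[q[:,0]>2] ; print("top flat fit x=a+b z", np.polyfit(q[(q[:,2]>25)&(q[:,2]<85)][:,2],q[(q[:,2]>25)&(q[:,2]<85)][:,0],1))
E
```

```text
4.3 [0.53157792 0.29135891 0.20100371] [ 0.01  -0.01  -0.018  0.002  0.011 -0.002]
N 1 slide [ 0.0137 -0.0032 -0.0012] rot [-0.052  0.02  -0.105] |s|mm 7.1
cam off [ 0.08114901 -0.00017841 -0.07022893]
handle in tool 6074 [[-3.4, -12.5, 20.5], [1.0, -10.6, 21.0], [17.4, -1.8, 24.5], [18.1, 7.0, 64.5], [18.4, 8.8, 78.9]]
top flat fit x=a+b z [2.47409913e-04 1.78159206e+01]
```

```bash
python3 -m pendant '[{"claw":0,"slide":[0.004,-0.001,0],"rot":[0,0,0]},{"claw":0,"slide":[0.004,-0.001,0],"rot":[0,0,0]},{"claw":0,"slide":[0.004,-0.001,0],"rot":[0,0,0]},{"claw":0,"slide":[0,0,0],"rot":[0,0,0]},{"claw":0.4,"slide":[0,0,0],"rot":[0,0,0]},{"claw":0.6,"slide":[0,0,0],"rot":[0,0,0]},{"claw":1,"slide":[0,0,0],"rot":[0,0,0]},{"claw":1,"slide":[0,0,0],"rot":[0,0,0]},{"claw":1,"slide":[0,0,0],"rot":[0,0,0]},{"claw":1,"slide":[0,0,0],"rot":[0,0,0]}]'
python3 - <<'E'
from h import *
s=ctrl.state();r,T=frame(yaw);plan(FOOT+r*.192,T,1);print(s["t"],s["tcp_pos"],s["eef_rot"],s["width"],s["gripper_force"],s["ft_force"])
E
```

```text
t: 5.35
tcp_pos: [0.5291, 0.2961, 0.1979]
eef_rot: [0.6, 0.741, -0.189, 0.235]
ft_force: [-0.4, 0.4, 1.3]
width: 0.0236
gripper_force: 59.8
N 1 slide [ 0.0017 -0.0004 -0.0003] rot [-0.04   0.015 -0.107] |s|mm 0.9
5.35 [0.52911117 0.29612946 0.1979025 ] [ 0.59994492  0.74117231 -0.18870153  0.23477953] 0.023594526283306372 59.845842719078064 [-0.3787608   0.42944986  1.28194517]
```

```bash
cat >> h.py <<'E'
G=np.array([.52911,.29613,.19790]); GQ=R.from_quat([.59994492,.74117231,-.18870153,.23477953])
FG=G+GQ.apply([0,0,.192])   # ball at grasp
def ball():
    p,q=pose(); return p+q.apply([0,0,.192])
def to(bt,N,b=None):   # rows (constant orientation) to bring ball to bt
    p,q=pose(); v=q.inv().apply(np.array(bt)-(ball() if b is None else b)); print("N",N,"slide",(v/.5/N).round(4),"mm",(1e3*np.linalg.norm(v)/N).round(1))
E
python3 - <<'E'
from h import *
print("FG",FG); to(FG+[0,0,.1],10)
b=FG+[0,0,.1]; to([.606,-.183,.135],10,b)
C=cloud("scene",np.load("pics/scene0.npy"));im=cv2.imread("pics/scene0.png");g=(im[...,1]>90)&(im[...,0]<60)&(im[...,2]<60);P=C[g];P=P[np.isfinite(P).all(1)];P=P[(P[:,0]>.3)&(P[:,0]<1)];print("green",np.percentile(P,[2,98],0).round(3).tolist())
from scipy.cluster.hierarchy import fclusterdata
for n in("scene","side"):
    C=cloud(n,np.load(f"pics/{n}0.npy")).reshape(-1,3);c=np.array([.554,-.1835]);k=np.hypot(*(C[:,:2]-c).T)
    P=C[(k<.066)&(C[:,2]>.0185)&(C[:,2]<.03)]
    l=fclusterdata(P[:,:2],.006,"distance","single")
    for i in set(l):
        q=P[l==i]
        if len(q)>4: t=q[q[:,2]>q[:,2].max()-.004]; m=(t[:,:2].min(0)+t[:,:2].max(0))/2-c;print(n,len(q),(m*1000).round(1),"r",round(np.hypot(*m)*1000,1),"ang",np.degrees(np.arctan2(m[1],m[0])).round(),"zmax",q[:,2].max().round(4))
E
```

```text
FG [0.5524578  0.18833539 0.0407402 ]
N 10 slide [-0.0115  0.     -0.0164] mm 10.0
N 10 slide [-0.0606 -0.005   0.0439] mm 37.5
green [[0.673, 0.088, 0.006], [0.787, 0.218, 0.017]]Traceback (most recent call last):
  File "<stdin>", line 9, in <module>
    Y = distance.pdist(X, metric=metric)
    return xpx.lazy_apply(_np_pdist, X, out,
           ~~~~~~~~~~~~~~^^^^^^^^^^^^^^^^^^^
                          # lazy_apply doesn't support Array kwargs
                          ^^^^^^^^^^^^^^^^^^^^^^^^^^^^^^^^^^^^^^^^^
    ...<4 lines>...
                          shape=((n * (n - 1)) // 2, ), dtype=X.dtype,
                          ^^^^^^^^^^^^^^^^^^^^^^^^^^^^^^^^^^^^^^^^^^^^
                          as_numpy=True, metric=metric, **kwargs)
                          ^^^^^^^^^^^^^^^^^^^^^^^^^^^^^^^^^^^^^^^
    out = wrapped(*args, **kwargs)
    out = func(*args_list, **kwargs)
    raise ValueError(f'Unknown Distance Metric: {mstr}')
ValueError: Unknown Distance Metric: single
```

```bash
python3 -m pendant '[{"claw":1,"slide":[-0.006,0,-0.008],"rot":[0,0,0]},{"claw":1,"slide":[-0.012,0,-0.017],"rot":[0,0,0]},{"claw":1,"slide":[-0.012,0,-0.017],"rot":[0,0,0]},{"claw":1,"slide":[-0.012,0,-0.017],"rot":[0,0,0]},{"claw":1,"slide":[-0.012,0,-0.017],"rot":[0,0,0]},{"claw":1,"slide":[-0.012,0,-0.017],"rot":[0,0,0]},{"claw":1,"slide":[-0.012,0,-0.017],"rot":[0,0,0]},{"claw":1,"slide":[-0.012,0,-0.017],"rot":[0,0,0]},{"claw":1,"slide":[-0.012,0,-0.017],"rot":[0,0,0]},{"claw":1,"slide":[-0.012,0,-0.017],"rot":[0,0,0]}]'
python3 -m pendant '[{"claw":1,"slide":[-0.03,-0.0025,0.022],"rot":[0,0,0]},{"claw":1,"slide":[-0.06,-0.005,0.044],"rot":[0,0,0]},{"claw":1,"slide":[-0.06,-0.005,0.044],"rot":[0,0,0]},{"claw":1,"slide":[-0.06,-0.005,0.044],"rot":[0,0,0]},{"claw":1,"slide":[-0.06,-0.005,0.044],"rot":[0,0,0]},{"claw":1,"slide":[-0.06,-0.005,0.044],"rot":[0,0,0]},{"claw":1,"slide":[-0.06,-0.005,0.044],"rot":[0,0,0]},{"claw":1,"slide":[-0.06,-0.005,0.044],"rot":[0,0,0]},{"claw":1,"slide":[-0.04,-0.005,0.03],"rot":[0,0,0]},{"claw":1,"slide":[-0.02,-0.002,0.015],"rot":[0,0,0]}]'
python3 - <<'E'
from h import *
from scipy.cluster.hierarchy import fclusterdata
p,d=ctrl.get_image("side");p2,d2=ctrl.get_image("scene");K,E=cal("wrist");p3,d3=ctrl.get_image("wrist")
for a,b in(("side",p),("scene",p2),("wrist",p3)):cv2.imwrite(f"pics/{a}1.png",b[:,:,::-1])
print("ball",ball(),pose()[1].as_quat(),ctrl.state()["joint_positions"].round(2),ctrl.state()["width"]); to([.606,-.1835,.135],1)
W=wcloud(d3,K,E).reshape(-1,3);np.savez("pics/w3",d=d3,K=K,E=E)
c=np.array([.554,-.1835])
for n,C in (("scene",cloud("scene",np.load("pics/scene0.npy")).reshape(-1,3)),("side",cloud("side",np.load("pics/side0.npy")).reshape(-1,3)),("wrist",W)):
    k=np.hypot(*(C[:,:2]-c).T)
    rim=C[(C[:,2]>.0475)&(C[:,2]<.053)&(k<.125)&(k>.085)]
    if len(rim)>10:
        X,res=np.linalg.lstsq(np.c_[2*rim[:,:2],np.ones(len(rim))],(rim[:,:2]**2).sum(1),rcond=None)[:2];print(n,"rim free fit",X[:2],np.sqrt(X[2]+X[0]**2+X[1]**2),len(rim))
    P=C[(k<.066)&(C[:,2]>.0185)&(C[:,2]<.03)]
    if len(P)<5: continue
    if len(P)>4000:P=P[::len(P)//4000+1]
    l=fclusterdata(P[:,:2],.006,"distance",method="single")
    for i in set(l):
        q=P[l==i]
        if len(q)>4: t=q[q[:,2]>q[:,2].max()-.004]; m=(t[:,:2].min(0)+t[:,:2].max(0))/2-c;print(n,len(q),(m*1000).round(1),"r",round(np.hypot(*m)*1000,1),"ang",np.degrees(np.arctan2(m[1],m[0])).round(),"zmax",q[:,2].max().round(4))
E
```

```text
t: 6.35
tcp_pos: [0.529, 0.2957, 0.2973]
eef_rot: [0.6, 0.741, -0.189, 0.235]
ft_force: [-0.1, -0.1, -2.3]
width: 0.0233
gripper_force: 59.6
t: 7.35
tcp_pos: [0.5728, -0.021, 0.2895]
eef_rot: [0.601, 0.741, -0.189, 0.234]
ft_force: [0.1, 0.5, -1.7]
width: 0.0235
gripper_force: 59.5
ball [ 0.59624718 -0.12672189  0.13228399] [ 0.6003756   0.7408466  -0.18892957  0.23452307] [ 0.13  0.47  1.59 -0.69  1.13  0.24] 0.023017030163174166
N 1 slide [-0.0974 -0.0045  0.0617] mm 57.7
scene rim free fit [ 0.5534725  -0.18240953] 0.10158941372619332 223
scene 9 [ 0.4 57.3] r 57.3 ang 90.0 zmax 0.0249
scene 29 [ 49.2 -29.2] r 57.2 ang -31.0 zmax 0.0275
scene 33 [-43.  -25.4] r 49.9 ang -149.0 zmax 0.0266
scene 28 [ -0.5 -49.2] r 49.2 ang -91.0 zmax 0.0265
scene 21 [  3.2 -17. ] r 17.3 ang -79.0 zmax 0.0267
side rim free fit [ 0.55257069 -0.17904647] 0.10185074804864658 119
side 15 [42.5 33.2] r 53.9 ang 38.0 zmax 0.0246
side 14 [ 43.1 -16.9] r 46.3 ang -21.0 zmax 0.0255
side 14 [-47.3 -16.5] r 50.1 ang -161.0 zmax 0.0257
side 8 [-46.7  41.1] r 62.2 ang 139.0 zmax 0.0246
side 12 [ -0.8 -43.9] r 44.0 ang -91.0 zmax 0.0239
side 16 [ -1.8 -11.1] r 11.3 ang -99.0 zmax 0.0235
side 15 [-4.8 59.1] r 59.3 ang 95.0 zmax 0.0252
side 17 [-2.7 23.5] r 23.7 ang 97.0 zmax 0.0241
wrist rim free fit [ 0.55278112 -0.18111142] 0.10144564636158523 1663
wrist 150 [43.2 31.8] r 53.7 ang 36.0 zmax 0.0266
wrist 123 [ 46.1 -19.2] r 49.9 ang -23.0 zmax 0.026
wrist 128 [-45.  -20.9] r 49.6 ang -155.0 zmax 0.0267
wrist 149 [-45.6  31.1] r 55.2 ang 146.0 zmax 0.0273
wrist 127 [ -2.4 -13.3] r 13.5 ang -100.0 zmax 0.0261
wrist 111 [ -0.7 -45.6] r 45.6 ang -91.0 zmax 0.0264
wrist 149 [-2.9 20.9] r 21.1 ang 98.0 zmax 0.0271
wrist 161 [-3.2 55.7] r 55.8 ang 93.0 zmax 0.0261
```

View pics/wrist1.png

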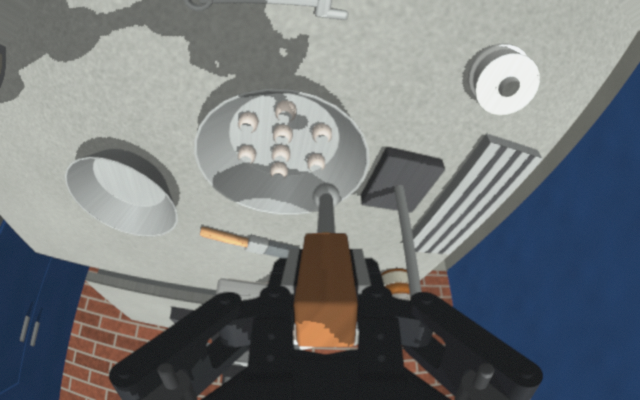

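View pics/side1.png

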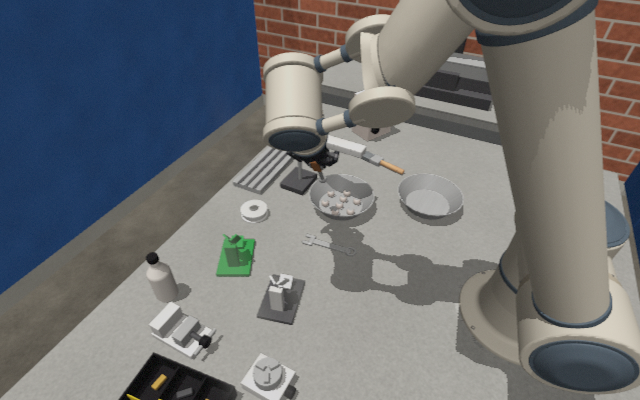

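The wrist view shows the ball tip at (326,193) and the stones at about (247–320, 105–170), with the lamp base at (403,178), off to the right. The side view shows the empty rest at (280,298) and the arm clear of the lamp. I take the bowl's centre as about (0.553,-0.180). Next I'll go above the start point.

```bash
cat >> h.py <<'E'
BC=np.array([.553,-.180])
E
python3 - <<'E'
from h import *
print(ball()); to([.603,-.178,.07],10)
f=np.load("pics/w3.npz");C=wcloud(f["d"],f["K"],f["E"]); q=C[184:200,318:335].reshape(-1,3); b=ball()
q=q[np.linalg.norm(q-b,axis=1)<.03]; 
from scipy.optimize import least_squares
print("ball seen",least_squares(lambda c:np.linalg.norm(q-c,axis=1)-.012,b).x,len(q))
E
```

```text
[ 0.59624718 -0.12672189  0.13228399]
N 10 slide [-0.0013 -0.0008  0.0161] mm 8.1
ball seen [ 0.59580715 -0.12468931  0.14143149] 263
```

```bash
python3 - <<'E'
from h import *
from scipy.optimize import least_squares
K,E=cal("wrist");p,d=ctrl.get_image("wrist");b=ball();C=wcloud(d,K,E)
print(b,ctrl.state()["t"]); q=C[150:300,290:360].reshape(-1,3)
p0,R0=pose(); t=R0.inv().apply(q-p0)*1000; t=t[np.isfinite(t).all(1)]
k=np.hypot(t[:,0],t[:,1])<22; t=t[k]
for lo,hi in((20,90),(95,170),(180,210)):
    s=t[(t[:,2]>lo)&(t[:,2]<hi)]
    if len(s): print(lo,hi,len(s),np.percentile(s,[2,50,98],0).round(1).tolist())
s=t[(t[:,2]>183)&(t[:,2]<206)];r=least_squares(lambda c:np.linalg.norm(s-c,axis=1)-12,[0,0,192],loss="soft_l1");print("ball in tool",r.x,r.cost,len(s))
sh=t[(t[:,2]>100)&(t[:,2]<170)]
r=least_squares(lambda c:np.hypot(sh[:,0]-c[0]-c[1]*(sh[:,2]-135),sh[:,1]-c[2]-c[3]*(sh[:,2]-135))-6,[0,0,0,0],loss="soft_l1");print("shaft axis",r.x,r.cost)
E
```

```text
[ 0.59645204 -0.12595165  0.13225625] 7.55
20 90 4261 [[8.4, -15.3, 24.8], [11.1, -0.4, 46.8], [11.9, 14.0, 83.0]]
95 170 550 [[0.9, -5.6, 102.3], [4.7, 0.1, 128.5], [5.8, 5.8, 167.5]]
180 210 379 [[-6.9, -10.3, 181.1], [5.2, 0.2, 185.7], [11.5, 11.6, 193.1]]
ball in tool [-4.95724126e-01  9.18280070e-02  1.92939679e+02] 32.869604910919975 331
shaft axis [-0.61704298  0.00191497 -0.0298749   0.0012453 ] 25.327543016155204
```

```bash
python3 -m pendant '[{"claw":1,"slide":[-0.001,-0.001,0.016],"rot":[0,0,0]},{"claw":1,"slide":[-0.001,-0.001,0.016],"rot":[0,0,0]},{"claw":1,"slide":[-0.001,-0.001,0.016],"rot":[0,0,0]},{"claw":1,"slide":[-0.001,-0.001,0.016],"rot":[0,0,0]},{"claw":1,"slide":[-0.001,-0.001,0.016],"rot":[0,0,0]},{"claw":1,"slide":[-0.001,-0.001,0.016],"rot":[0,0,0]},{"claw":1,"slide":[-0.001,-0.001,0.016],"rot":[0,0,0]},{"claw":1,"slide":[-0.001,-0.001,0.016],"rot":[0,0,0]},{"claw":1,"slide":[-0.001,0,0.016],"rot":[0,0,0]},{"claw":1,"slide":[-0.001,0,0.016],"rot":[0,0,0]}]'
python3 - <<'E'
from h import *
K,E=cal("wrist");p,d=ctrl.get_image("wrist");ctrl.get_image("scene");print(ball(),ctrl.state()["ft_force"]);to([.603,-.178,.021],10)
cv2.imwrite("pics/w4.png",cv2.resize(p[60:260,200:420,::-1],None,fx=3,fy=3))
E
```

```text
t: 8.55
tcp_pos: [0.5801, -0.0686, 0.2263]
eef_rot: [0.6, 0.741, -0.189, 0.235]
ft_force: [0.2, -0.8, -1.8]
width: 0.0235
gripper_force: 59.6
[ 0.60284136 -0.17661229  0.06871468] [ 0.22622879 -0.29246256 -1.69632195]
N 10 slide [ 0.0053 -0.      0.008 ] mm 4.8
```

View pics/w4.png

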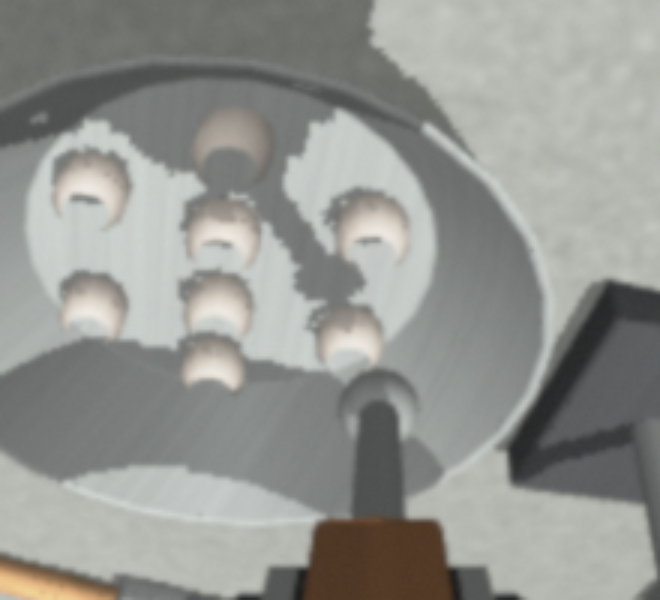

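The ball is above the far gap, with the two far stones at (372,225) and (350,340) on either side once parallax is allowed for. I'll lower it.

```bash
python3 -m pendant '[{"claw":1,"slide":[0.0055,0,0.008],"rot":[0,0,0]},{"claw":1,"slide":[0.0055,0,0.008],"rot":[0,0,0]},{"claw":1,"slide":[0.0055,0,0.008],"rot":[0,0,0]},{"claw":1,"slide":[0.0055,0,0.008],"rot":[0,0,0]},{"claw":1,"slide":[0.0055,0,0.008],"rot":[0,0,0]},{"claw":1,"slide":[0.0055,0,0.008],"rot":[0,0,0]},{"claw":1,"slide":[0.0055,0,0.008],"rot":[0,0,0]},{"claw":1,"slide":[0.0055,0,0.008],"rot":[0,0,0]},{"claw":1,"slide":[0.005,0,0.008],"rot":[0,0,0]},{"claw":1,"slide":[0.004,0,0.007],"rot":[0,0,0]}]'
python3 - <<'E'
from h import *
ctrl.get_image("scene");ctrl.get_image("scene");print(ball(),ctrl.state()["ft_force"],ctrl.state()["ft_torque"]);to([.603,-.178,.017],10)
print(pose()[1].inv().apply([0,0,-.001/.5]))
E
```

```text
t: 9.65
tcp_pos: [0.5803, -0.0691, 0.1788]
eef_rot: [0.6, 0.741, -0.189, 0.235]
ft_force: [0.5, 0.1, -1.9]
width: 0.0235
gripper_force: 59.6
[ 0.60330057 -0.1769919   0.02150453] [-0.05383186 -0.35768395 -2.02004122] [0.52581204 0.10822091 0.00470836]
N 10 slide [ 0.0004 -0.0001  0.0008] mm 0.5
[ 1.14868724e-03 -2.06441506e-06  1.63722734e-03]
```

```bash
python3 -m pendant '[{"claw":1,"slide":[0.0006,0,0.0008],"rot":[0,0,0]},{"claw":1,"slide":[0.0006,0,0.0008],"rot":[0,0,0]},{"claw":1,"slide":[0.0006,0,0.0008],"rot":[0,0,0]},{"claw":1,"slide":[0.0006,0,0.0008],"rot":[0,0,0]},{"claw":1,"slide":[0.0006,0,0.0008],"rot":[0,0,0]},{"claw":1,"slide":[0.0006,0,0.0008],"rot":[0,0,0]},{"claw":1,"slide":[0.0006,0,0.0008],"rot":[0,0,0]},{"claw":1,"slide":[0.0006,0,0.0008],"rot":[0,0,0]},{"claw":1,"slide":[0,0,0],"rot":[0,0,0]},{"claw":1,"slide":[0,0,0],"rot":[0,0,0]}]'
python3 - <<'E'
from h import *
print(ball(),ctrl.state()["ft_force"])
E
```

```text
t: 10.75
tcp_pos: [0.5803, -0.069, 0.1752]
eef_rot: [0.6, 0.741, -0.189, 0.235]
ft_force: [-0.1, 0.3, -2.1]
width: 0.0231
gripper_force: 59.6
[ 0.60358209 -0.17679005  0.01807507] [-0.1461228   0.34293035 -2.14621346]
```

Not touching yet, so another 2 mm in 0.4 mm steps.

```bash
python3 -m pendant '[{"claw":1,"slide":[0.0006,0,0.0008],"rot":[0,0,0]},{"claw":1,"slide":[0.0006,0,0.0008],"rot":[0,0,0]},{"claw":1,"slide":[0.0006,0,0.0008],"rot":[0,0,0]},{"claw":1,"slide":[0,0,0],"rot":[0,0,0]},{"claw":1,"slide":[0,0,0],"rot":[0,0,0]},{"claw":1,"slide":[0,0,0],"rot":[0,0,0]},{"claw":1,"slide":[0,0,0],"rot":[0,0,0]},{"claw":1,"slide":[0,0,0],"rot":[0,0,0]},{"claw":1,"slide":[0,0,0],"rot":[0,0,0]},{"claw":1,"slide":[0,0,0],"rot":[0,0,0]}]'
python3 - <<'E'
from h import *
print(ball(),ctrl.state()["ft_force"])
E
```

```text
t: 11.75
tcp_pos: [0.5805, -0.069, 0.1743]
eef_rot: [0.6, 0.741, -0.189, 0.235]
ft_force: [-1.3, 2.1, 5.9]
width: 0.0234
gripper_force: 60.8
[ 0.60400692 -0.17690196  0.01721555] [-1.32100168  2.05528213  5.85972549]
```

It now touches the floor with about 8 N. Next I'll compute the circle's rows.

```bash
cat >> h.py <<'E'
def arc(a0,N=10,st=6,r=.051,dz=0):
    q=pose()[1]; a=np.radians(a0+st*np.arange(N+1)); P=np.stack([r*np.cos(a),r*np.sin(a),np.linspace(0,dz,N+1)],1)
    print(a0,(q.inv().apply(np.diff(P,axis=0))/.5).round(4).tolist())
E
python3 - <<'E'
from h import *
for a in range(2,362,60): arc(a)
arc(362,N=3)
E
```

```text
2 [[0.0087, 0.0013, -0.0061], [0.0087, 0.0002, -0.0061], [0.0087, -0.0009, -0.0061], [0.0086, -0.002, -0.006], [0.0084, -0.0031, -0.0059], [0.008, -0.0042, -0.0057], [0.0076, -0.0052, -0.0054], [0.0072, -0.0061, -0.005], [0.0066, -0.007, -0.0047], [0.006, -0.0078, -0.0042]]
62 [[0.0053, -0.0085, -0.0037], [0.0045, -0.0091, -0.0032], [0.0037, -0.0097, -0.0026], [0.0028, -0.0101, -0.002], [0.002, -0.0104, -0.0014], [0.0011, -0.0106, -0.0008], [0.0001, -0.0107, -0.0001], [-0.0008, -0.0106, 0.0005], [-0.0017, -0.0105, 0.0011], [-0.0026, -0.0102, 0.0018]]
122 [[-0.0034, -0.0098, 0.0024], [-0.0042, -0.0093, 0.003], [-0.005, -0.0088, 0.0035], [-0.0057, -0.0081, 0.004], [-0.0064, -0.0073, 0.0045], [-0.007, -0.0064, 0.0049], [-0.0075, -0.0055, 0.0052], [-0.0079, -0.0045, 0.0056], [-0.0083, -0.0035, 0.0058], [-0.0085, -0.0024, 0.006]]
182 [[-0.0087, -0.0013, 0.0061], [-0.0087, -0.0002, 0.0061], [-0.0087, 0.0009, 0.0061], [-0.0086, 0.002, 0.006], [-0.0084, 0.0031, 0.0059], [-0.008, 0.0042, 0.0057], [-0.0076, 0.0052, 0.0054], [-0.0072, 0.0061, 0.005], [-0.0066, 0.007, 0.0047], [-0.006, 0.0078, 0.0042]]
242 [[-0.0053, 0.0085, 0.0037], [-0.0045, 0.0091, 0.0032], [-0.0037, 0.0097, 0.0026], [-0.0028, 0.0101, 0.002], [-0.002, 0.0104, 0.0014], [-0.0011, 0.0106, 0.0008], [-0.0001, 0.0107, 0.0001], [0.0008, 0.0106, -0.0005], [0.0017, 0.0105, -0.0011], [0.0026, 0.0102, -0.0018]]
302 [[0.0034, 0.0098, -0.0024], [0.0042, 0.0093, -0.003], [0.005, 0.0088, -0.0035], [0.0057, 0.0081, -0.004], [0.0064, 0.0073, -0.0045], [0.007, 0.0064, -0.0049], [0.0075, 0.0055, -0.0052], [0.0079, 0.0045, -0.0056], [0.0083, 0.0035, -0.0058], [0.0085, 0.0024, -0.006]]
362 [[0.0087, 0.0013, -0.0061], [0.0087, 0.0002, -0.0061], [0.0087, -0.0009, -0.0061]]
```

```bash
python3 -m pendant '[{"claw":1,"slide":[0.0087,0.0013,-0.0061],"rot":[0,0,0]},{"claw":1,"slide":[0.0087,0.0002,-0.0061],"rot":[0,0,0]},{"claw":1,"slide":[0.0087,-0.0009,-0.0061],"rot":[0,0,0]},{"claw":1,"slide":[0.0086,-0.002,-0.006],"rot":[0,0,0]},{"claw":1,"slide":[0.0084,-0.0031,-0.0059],"rot":[0,0,0]},{"claw":1,"slide":[0.008,-0.0042,-0.0057],"rot":[0,0,0]},{"claw":1,"slide":[0.0076,-0.0052,-0.0054],"rot":[0,0,0]},{"claw":1,"slide":[0.0072,-0.0061,-0.005],"rot":[0,0,0]},{"claw":1,"slide":[0.0066,-0.007,-0.0047],"rot":[0,0,0]},{"claw":1,"slide":[0.006,-0.0078,-0.0042],"rot":[0,0,0]}]'
python3 - <<'E'
from h import *
b=ball();v=b[:2]-[.553,-.179];print(b,"r",np.hypot(*v),"ang",np.degrees(np.arctan2(v[1],v[0])),ctrl.state()["ft_force"])
E
```

```text
t: 12.75
tcp_pos: [0.5535, -0.0251, 0.1741]
eef_rot: [0.6, 0.741, -0.188, 0.235]
ft_force: [2.7, -3.0, 4.6]
width: 0.0232
gripper_force: 60.0
[ 0.5770592  -0.13291346  0.0169479 ] r 0.051988599561997244 ang 62.433465210908935 [ 2.65168885 -2.97996569  4.6441369 ]
```

```bash
python3 -m pendant '[{"claw":1,"slide":[0.0053,-0.0085,-0.0037],"rot":[0,0,0]},{"claw":1,"slide":[0.0045,-0.0091,-0.0032],"rot":[0,0,0]},{"claw":1,"slide":[0.0037,-0.0097,-0.0026],"rot":[0,0,0]},{"claw":1,"slide":[0.0028,-0.0101,-0.002],"rot":[0,0,0]},{"claw":1,"slide":[0.002,-0.0104,-0.0014],"rot":[0,0,0]},{"claw":1,"slide":[0.0011,-0.0106,-0.0008],"rot":[0,0,0]},{"claw":1,"slide":[0.0001,-0.0107,-0.0001],"rot":[0,0,0]},{"claw":1,"slide":[-0.0008,-0.0106,0.0005],"rot":[0,0,0]},{"claw":1,"slide":[-0.0017,-0.0105,0.0011],"rot":[0,0,0]},{"claw":1,"slide":[-0.0026,-0.0102,0.0018],"rot":[0,0,0]}]'
python3 - <<'E'
from h import *
b=ball();v=b[:2]-[.553,-.179];print(b,"r",np.hypot(*v),"ang",np.degrees(np.arctan2(v[1],v[0])),ctrl.state()["ft_force"])
E
```

```text
t: 13.75
tcp_pos: [0.5031, -0.0267, 0.1743]
eef_rot: [0.6, 0.741, -0.188, 0.236]
ft_force: [4.0, 2.2, 7.6]
width: 0.0231
gripper_force: 60.5
[ 0.52697468 -0.13441744  0.01712004] r 0.05162287878104148 ang 120.27449039976544 [4.04146924 2.18617954 7.5678745 ]
```

```bash
python3 -m pendant '[{"claw":1,"slide":[-0.0034,-0.0098,0.0024],"rot":[0,0,0]},{"claw":1,"slide":[-0.0042,-0.0093,0.003],"rot":[0,0,0]},{"claw":1,"slide":[-0.005,-0.0088,0.0035],"rot":[0,0,0]},{"claw":1,"slide":[-0.0057,-0.0081,0.004],"rot":[0,0,0]},{"claw":1,"slide":[-0.0064,-0.0073,0.0045],"rot":[0,0,0]},{"claw":1,"slide":[-0.007,-0.0064,0.0049],"rot":[0,0,0]},{"claw":1,"slide":[-0.0075,-0.0055,0.0052],"rot":[0,0,0]},{"claw":1,"slide":[-0.0079,-0.0045,0.0056],"rot":[0,0,0]},{"claw":1,"slide":[-0.0083,-0.0035,0.0058],"rot":[0,0,0]},{"claw":1,"slide":[-0.0085,-0.0024,0.006],"rot":[0,0,0]}]'
python3 - <<'E'
from h import *
b=ball();v=b[:2]-[.553,-.179];print(b,"r",np.hypot(*v),"ang",np.degrees(np.arctan2(v[1],v[0])),ctrl.state()["ft_force"])
E
```

```text
t: 14.75
tcp_pos: [0.4789, -0.0719, 0.1743]
eef_rot: [0.6, 0.741, -0.188, 0.235]
ft_force: [0.2, 6.8, 14.6]
width: 0.0235
gripper_force: 61.9
[ 0.50267992 -0.17963962  0.01710278] r 0.05032414599243074 ang -179.2717553871044 [ 0.18471147  6.77936123 14.57586049]
```

Force has risen to about 16 N, so I'll ease up 0.5 mm in the first row.

```bash
python3 -m pendant '[{"claw":1,"slide":[-0.0093,-0.0013,0.0053],"rot":[0,0,0]},{"claw":1,"slide":[-0.0088,-0.0002,0.006],"rot":[0,0,0]},{"claw":1,"slide":[-0.0087,0.0009,0.0061],"rot":[0,0,0]},{"claw":1,"slide":[-0.0086,0.002,0.006],"rot":[0,0,0]},{"claw":1,"slide":[-0.0084,0.0031,0.0059],"rot":[0,0,0]},{"claw":1,"slide":[-0.008,0.0042,0.0057],"rot":[0,0,0]},{"claw":1,"slide":[-0.0076,0.0052,0.0054],"rot":[0,0,0]},{"claw":1,"slide":[-0.0072,0.0061,0.005],"rot":[0,0,0]},{"claw":1,"slide":[-0.0066,0.007,0.0047],"rot":[0,0,0]},{"claw":1,"slide":[-0.006,0.0078,0.0042],"rot":[0,0,0]}]'
python3 - <<'E'
from h import *
b=ball();v=b[:2]-[.553,-.179];print(b,"r",np.hypot(*v),"ang",np.degrees(np.arctan2(v[1],v[0])),ctrl.state()["ft_force"])
E
```

```text
t: 15.75
tcp_pos: [0.5049, -0.1155, 0.1743]
eef_rot: [0.6, 0.741, -0.189, 0.234]
ft_force: [-4.1, 3.1, 10.3]
width: 0.0232
gripper_force: 61.1
[ 0.52804771 -0.22329898  0.01713393] r 0.05084305543665373 ang -119.39126013558499 [-4.09749688  3.07833212 10.25794331]
```

```bash
python3 -m pendant '[{"claw":1,"slide":[-0.0055,0.0085,0.0034],"rot":[0,0,0]},{"claw":1,"slide":[-0.0045,0.0091,0.0032],"rot":[0,0,0]},{"claw":1,"slide":[-0.0037,0.0097,0.0026],"rot":[0,0,0]},{"claw":1,"slide":[-0.0028,0.0101,0.002],"rot":[0,0,0]},{"claw":1,"slide":[-0.002,0.0104,0.0014],"rot":[0,0,0]},{"claw":1,"slide":[-0.0011,0.0106,0.0008],"rot":[0,0,0]},{"claw":1,"slide":[-0.0001,0.0107,0.0001],"rot":[0,0,0]},{"claw":1,"slide":[0.0008,0.0106,-0.0005],"rot":[0,0,0]},{"claw":1,"slide":[0.0017,0.0105,-0.0011],"rot":[0,0,0]},{"claw":1,"slide":[0.0026,0.0102,-0.0018],"rot":[0,0,0]}]'
python3 - <<'E'
from h import *
b=ball();v=b[:2]-[.553,-.179];print(b,"r",np.hypot(*v),"ang",np.degrees(np.arctan2(v[1],v[0])),ctrl.state()["ft_force"])
E
```

```text
t: 16.75
tcp_pos: [0.5559, -0.1137, 0.1743]
eef_rot: [0.6, 0.741, -0.189, 0.234]
ft_force: [-3.6, -2.1, 4.0]
width: 0.0236
gripper_force: 60.2
[ 0.57902599 -0.22150424  0.01712   ] r 0.049839367659185244 ang -58.52023051456286 [-3.59565694 -2.06029615  4.00004981]
```

```bash
python3 -m pendant '[{"claw":1,"slide":[0.0035,0.0098,-0.0022],"rot":[0,0,0]},{"claw":1,"slide":[0.0043,0.0093,-0.0029],"rot":[0,0,0]},{"claw":1,"slide":[0.005,0.0088,-0.0035],"rot":[0,0,0]},{"claw":1,"slide":[0.0057,0.0081,-0.004],"rot":[0,0,0]},{"claw":1,"slide":[0.0064,0.0073,-0.0045],"rot":[0,0,0]},{"claw":1,"slide":[0.007,0.0064,-0.0049],"rot":[0,0,0]},{"claw":1,"slide":[0.0075,0.0055,-0.0052],"rot":[0,0,0]},{"claw":1,"slide":[0.0079,0.0045,-0.0056],"rot":[0,0,0]},{"claw":1,"slide":[0.0083,0.0035,-0.0058],"rot":[0,0,0]},{"claw":1,"slide":[0.0085,0.0024,-0.006],"rot":[0,0,0]}]'
python3 - <<'E'
from h import *
b=ball();v=b[:2]-[.553,-.179];print(b,"r",np.hypot(*v),"ang",np.degrees(np.arctan2(v[1],v[0])),ctrl.state()["ft_force"])
p,d=ctrl.get_image("wrist");cv2.imwrite("pics/w5.png",cv2.resize(p[60:260,200:420,::-1],None,fx=2.5,fy=2.5))
E
```

```text
t: 17.75
tcp_pos: [0.5803, -0.0685, 0.1743]
eef_rot: [0.6, 0.741, -0.189, 0.235]
ft_force: [-1.3, -2.9, 2.8]
width: 0.0232
gripper_force: 59.8
[ 0.60367851 -0.17631924  0.01718351] r 0.05074936761390613 ang 3.027972508286349 [-1.26535071 -2.94995014  2.76774738]
```

View pics/w5.png

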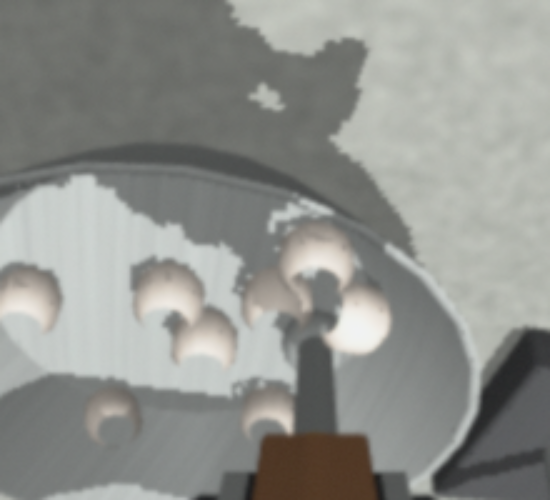

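All eight stones are in the bowl and the ball is back at the far side. I'll check that each outer stone moved.

```bash
python3 - <<'E'
from h import *
from scipy.cluster.hierarchy import fclusterdata
K,E=cal("wrist");p,d=ctrl.get_image("wrist");C=wcloud(d,K,E).reshape(-1,3);c=np.array([.553,-.179]);b=ball();print(b,ctrl.state()["ft_force"])
k=np.hypot(*(C[:,:2]-c).T);P=C[(k<.075)&(C[:,2]>.019)&(C[:,2]<.032)&(np.hypot(C[:,0]-b[0],(C[:,1]-b[1])*.5)>.010)]
l=fclusterdata(P[::1],.003,"distance",method="single");O=.052*np.stack([np.cos(np.radians(np.arange(30,360,60))),np.sin(np.radians(np.arange(30,360,60)))],1)
for i in set(l):
    q=P[l==i]
    if len(q)>15: m=np.median(q[:,:2],0)-c;print(len(q),(m*1000).round(1),"zmax",q[:,2].max().round(3),"to originals",(1e3*np.linalg.norm(O-m,axis=1)).round(0))
to(b+[0,0,.1],10)
E
```

```text
[ 0.60381963 -0.17585999  0.01723745] [-1.98078979  1.56308203  6.13804841]
160 [-23.5 -55. ] zmax 0.03 to originals [106. 110.  84.  36.  24.  74.]
162 [ 39.6 -39.7] zmax 0.028 to originals [ 66. 100. 107.  86.  41.  15.]
252 [-49.9   9.5] zmax 0.026 to originals [ 96.  66.  17.  36.  79. 101.]
246 [11.9 -0.8] zmax 0.026 to originals [43. 54. 63. 62. 53. 42.]
292 [-2.  20.8] zmax 0.027 to originals [47. 31. 43. 64. 73. 66.]
284 [32.3 27.2] zmax 0.027 to originals [13. 41. 77. 94. 85. 55.]
332 [40.1 49.9] zmax 0.027 to originals [ 24.  40.  88. 114. 110.  76.]
334 [59.6 34.1] zmax 0.032 to originals [ 17.  62. 105. 121. 105.  62.]
N 10 slide [-0.0115  0.     -0.0164] mm 10.0
```

Every outer stone has been ploughed out, 13 mm or more from any original spot. Now I'll lift straight up, slowly at first, and carry the rod back.

```bash
python3 -m pendant '[{"claw":1,"slide":[-0.003,0,-0.004],"rot":[0,0,0]},{"claw":1,"slide":[-0.006,0,-0.008],"rot":[0,0,0]},{"claw":1,"slide":[-0.01,0,-0.014],"rot":[0,0,0]},{"claw":1,"slide":[-0.015,0,-0.021],"rot":[0,0,0]},{"claw":1,"slide":[-0.016,0,-0.023],"rot":[0,0,0]},{"claw":1,"slide":[-0.016,0,-0.023],"rot":[0,0,0]},{"claw":1,"slide":[-0.016,0,-0.023],"rot":[0,0,0]},{"claw":1,"slide":[-0.016,0,-0.023],"rot":[0,0,0]},{"claw":1,"slide":[-0.016,0,-0.023],"rot":[0,0,0]},{"claw":1,"slide":[-0.008,0,-0.011],"rot":[0,0,0]}]'
python3 - <<'E'
from h import *
from scipy.optimize import least_squares
ctrl.get_image("scene");K,E=cal("wrist");p,d=ctrl.get_image("wrist");C=wcloud(d,K,E);print(ball(),ctrl.state()["ft_force"])
p0,R0=pose(); t=R0.inv().apply(C[150:300,290:360].reshape(-1,3)-p0)*1000; t=t[np.hypot(t[:,0],t[:,1])<22]
s=t[(t[:,2]>183)&(t[:,2]<206)];r=least_squares(lambda c:np.linalg.norm(s-c,axis=1)-12,[0,0,192],loss="soft_l1");print("ball in tool",r.x,r.cost,len(s))
e=t[(t[:,2]<90)];print("handle",np.percentile(e,[2,50,98],0).round(1).tolist())
print("rot err deg",(pose()[1].inv()*GQ).as_rotvec(degrees=True)); plan(G+[0,0,.11],GQ.as_matrix(),10)
E
```

```text
t: 18.85
tcp_pos: [0.5805, -0.0692, 0.282]
eef_rot: [0.6, 0.741, -0.188, 0.235]
ft_force: [0.6, 0.4, -1.8]
width: 0.0232
gripper_force: 59.5
[ 0.60403348 -0.17707031  0.12418766] [ 0.37086003  0.52478675 -2.58329336]
ball in tool [ -0.63706783   0.75927497 191.85459853] 26.102140083932987 261
handle [[8.3, -14.7, 23.6], [11.0, 0.1, 45.5], [11.9, 14.5, 81.6]]
rot err deg [ 0.07002852  0.02279778 -0.04706485]
N 10 slide [ 0.0572  0.0052 -0.0466] rot [ 0.002  0.001 -0.001] |s|mm 37.0
```

```bash
python3 -m pendant '[{"claw":1,"slide":[0.03,0.003,-0.024],"rot":[0,0,0]},{"claw":1,"slide":[0.062,0.005,-0.051],"rot":[0,0,0]},{"claw":1,"slide":[0.062,0.005,-0.051],"rot":[0,0,0]},{"claw":1,"slide":[0.062,0.006,-0.051],"rot":[0,0,0]},{"claw":1,"slide":[0.062,0.006,-0.051],"rot":[0,0,0]},{"claw":1,"slide":[0.062,0.006,-0.051],"rot":[0,0,0]},{"claw":1,"slide":[0.062,0.006,-0.051],"rot":[0,0,0]},{"claw":1,"slide":[0.062,0.006,-0.051],"rot":[0,0,0]},{"claw":1,"slide":[0.062,0.006,-0.051],"rot":[0,0,0]},{"claw":1,"slide":[0.046,0.003,-0.034],"rot":[0,0,0]}]'
python3 - <<'E'
from h import *
for i in range(4):ctrl.get_image("scene")
print(pose()[0],(pose()[1].inv()*GQ).as_rotvec(degrees=True),ctrl.state()["dq"].round(3)); plan(G+[0,0,.06],GQ.as_matrix(),10)
E
```

```text
t: 19.95
tcp_pos: [0.528, 0.2984, 0.3061]
eef_rot: [0.599, 0.742, -0.189, 0.235]
ft_force: [0.9, -0.0, -1.7]
width: 0.0234
gripper_force: 59.6
[0.52838715 0.29640057 0.30573884] [-0.02304871  0.04160984  0.09813646] [-0.026 -0.014  0.015 -0.004 -0.002 -0.004]
N 10 slide [0.0054 0.0001 0.0079] rot [-0.001  0.001  0.002] |s|mm 4.8
```

```bash
python3 -m pendant '[{"claw":1,"slide":[0.007,0,0.0105],"rot":[0,0,0]},{"claw":1,"slide":[0.009,0,0.013],"rot":[0,0,0]},{"claw":1,"slide":[0.009,0.001,0.013],"rot":[0,0,0]},{"claw":1,"slide":[0.009,0,0.013],"rot":[0,0,0]},{"claw":1,"slide":[0.009,0,0.013],"rot":[0,0,0]},{"claw":1,"slide":[0.009,0,0.013],"rot":[0,0,0]},{"claw":1,"slide":[0.009,0,0.013],"rot":[0,0,0]},{"claw":1,"slide":[0.006,0,0.009],"rot":[0,0,0]},{"claw":1,"slide":[0,0,0],"rot":[0,0,0]},{"claw":1,"slide":[0,0,0],"rot":[0,0,0]}]'
python3 - <<'E'
from h import *
print(pose()[0]-G,(pose()[1].inv()*GQ).as_rotvec(degrees=True),ctrl.state()["ft_force"]); plan(G+[0,0,.004],GQ.as_matrix(),8);print("1mm down",GQ.inv().apply([0,0,-.002]))
E
```

```text
t: 21.15
tcp_pos: [0.5294, 0.2956, 0.2476]
eef_rot: [0.6, 0.741, -0.189, 0.235]
ft_force: [-0.2, 0.1, -1.2]
width: 0.0232
gripper_force: 59.6
[ 0.00032185 -0.00053884  0.049695  ] [0.00097609 0.00401056 0.00651311] [-0.19842361  0.12888872 -1.16832668]
N 8 slide [ 0.0067 -0.0001  0.0093] rot [0. 0. 0.] |s|mm 5.7
1mm down [ 1.14889045e-03 -3.97774983e-06  1.63708122e-03]
```

```bash
python3 -m pendant '[{"claw":1,"slide":[0.0067,0,0.0095],"rot":[0,0,0]},{"claw":1,"slide":[0.0067,0,0.0095],"rot":[0,0,0]},{"claw":1,"slide":[0.0067,0,0.0095],"rot":[0,0,0]},{"claw":1,"slide":[0.0067,0,0.0095],"rot":[0,0,0]},{"claw":1,"slide":[0.0067,0,0.0095],"rot":[0,0,0]},{"claw":1,"slide":[0.0067,0,0.0095],"rot":[0,0,0]},{"claw":1,"slide":[0.0067,0,0.0095],"rot":[0,0,0]},{"claw":1,"slide":[0.006,0,0.008],"rot":[0,0,0]},{"claw":1,"slide":[0,0,0],"rot":[0,0,0]},{"claw":1,"slide":[0,0,0],"rot":[0,0,0]}]'
python3 - <<'E'
from h import *
print(pose()[0]-G,ctrl.state()["ft_force"]);plan(G,GQ.as_matrix(),1)
E
```

```text
t: 22.15
tcp_pos: [0.5294, 0.2958, 0.2018]
eef_rot: [0.6, 0.741, -0.189, 0.235]
ft_force: [0.4, -1.3, -1.1]
width: 0.0237
gripper_force: 59.6
[ 0.00031099 -0.00028911  0.00390186] [ 0.40412326 -1.33837081 -1.0625168 ]
N 1 slide [ 0.0051 -0.0005  0.006 ] rot [-0.002  0.001  0.003] |s|mm 3.9
```

```bash
python3 -m pendant '[{"claw":1,"slide":[0.0006,0,0.0008],"rot":[0,0,0]},{"claw":1,"slide":[0.0006,0,0.0008],"rot":[0,0,0]},{"claw":1,"slide":[0.0006,0,0.0008],"rot":[0,0,0]},{"claw":1,"slide":[0.0006,0,0.0008],"rot":[0,0,0]},{"claw":1,"slide":[0.0006,0,0.0008],"rot":[0,0,0]},{"claw":1,"slide":[0.0006,0,0.0008],"rot":[0,0,0]},{"claw":1,"slide":[0.0006,0,0.0008],"rot":[0,0,0]},{"claw":1,"slide":[0,0,0],"rot":[0,0,0]},{"claw":1,"slide":[0,0,0],"rot":[0,0,0]},{"claw":1,"slide":[0,0,0],"rot":[0,0,0]}]'
python3 - <<'E'
from h import *
print(pose()[0]-G,ctrl.state()["ft_force"])
E
```

```text
t: 23.15
tcp_pos: [0.5294, 0.2959, 0.1983]
eef_rot: [0.6, 0.741, -0.189, 0.235]
ft_force: [-0.6, -0.7, -1.3]
width: 0.0235
gripper_force: 59.6
[ 0.00024391 -0.00021235  0.00041616] [-0.61826449 -0.69256283 -1.30711078]
```

Almost seated, so another 1 mm.

```bash
python3 -m pendant '[{"claw":1,"slide":[0.0004,0,0.0005],"rot":[0,0,0]},{"claw":1,"slide":[0.0004,0,0.0005],"rot":[0,0,0]},{"claw":1,"slide":[0.0004,0,0.0005],"rot":[0,0,0]},{"claw":1,"slide":[0.0004,0,0.0005],"rot":[0,0,0]},{"claw":1,"slide":[0,0,0],"rot":[0,0,0]},{"claw":1,"slide":[0,0,0],"rot":[0,0,0]},{"claw":1,"slide":[0,0,0],"rot":[0,0,0]},{"claw":1,"slide":[0,0,0],"rot":[0,0,0]},{"claw":1,"slide":[0,0,0],"rot":[0,0,0]},{"claw":1,"slide":[0,0,0],"rot":[0,0,0]}]'
python3 - <<'E'
from h import *
print(pose()[0]-G,ctrl.state()["ft_force"])
E
```

```text
t: 24.15
tcp_pos: [0.5294, 0.2961, 0.1977]
eef_rot: [0.6, 0.741, -0.189, 0.235]
ft_force: [-3.5, 2.2, 8.8]
width: 0.0234
gripper_force: 61.2
[ 2.45184990e-04 -3.56577765e-05 -1.56566179e-04] [-3.49769692  2.21260886  8.80564756]
```

Seated. I'll open the gripper gently, then back out along the tool axis.

```bash
python3 -m pendant '[{"claw":0.65,"slide":[-0.0003,0,-0.0004],"rot":[0,0,0]},{"claw":0.6,"slide":[0,0,0],"rot":[0,0,0]},{"claw":0.5,"slide":[0,0,0],"rot":[0,0,0]},{"claw":0.3,"slide":[0,0,0],"rot":[0,0,0]},{"claw":0,"slide":[0,0,0],"rot":[0,0,0]},{"claw":0,"slide":[0,0,0],"rot":[0,0,0]},{"claw":0,"slide":[0,0,0],"rot":[0,0,0]},{"claw":0,"slide":[0,0,0],"rot":[0,0,0]},{"claw":0,"slide":[0,0,0],"rot":[0,0,0]},{"claw":0,"slide":[0,0,0],"rot":[0,0,0]}]'
python3 -m pendant '[{"claw":0,"slide":[0,0,-0.01],"rot":[0,0,0]},{"claw":0,"slide":[0,0,-0.03],"rot":[0,0,0]},{"claw":0,"slide":[0,0,-0.03],"rot":[0,0,0]},{"claw":0,"slide":[0,0,-0.03],"rot":[0,0,0]},{"claw":0,"slide":[0,0,-0.03],"rot":[0,0,0]},{"claw":0,"slide":[0,0,-0.03],"rot":[0,0,0]},{"claw":0,"slide":[0,0,-0.03],"rot":[0,0,0]},{"claw":0,"slide":[0,0,-0.03],"rot":[0,0,0]},{"claw":0,"slide":[0,0,-0.02],"rot":[0,0,0]},{"claw":0,"slide":[0,0,0],"rot":[0,0,0]}]'
python3 - <<'E'
from h import *
ctrl.get_image("scene");K,E=cal("wrist");p,d=ctrl.get_image("wrist");C=wcloud(d,K,E);q,_=ctrl.get_image("scene")
r,T=frame(yaw);y=T[:,1];F=np.stack([np.cross(y,r),y,r],1)
h=cv2.cvtColor(p[:,:,::-1].copy(),cv2.COLOR_BGR2HSV);m=(h[...,0]<18)&(h[...,1]>120)&(h[...,2]>40);w=np.zeros_like(m);w[150:330,280:370]=1
x=(C[m&w]-FOOT)@F*1000;print(len(x),np.percentile(x,[2,50,98],0).round(1).tolist())
z=lambda i,u,v,w,h,s:cv2.resize(i[v:v+h,u:u+w,::-1],None,fx=s,fy=s)
cv2.imwrite("pics/end.png",np.hstack([z(q,230,110,170,200,2.5),z(p,200,60,240,250,2)]))
E
```

```text
t: 25.15
tcp_pos: [0.5293, 0.296, 0.1973]
eef_rot: [0.6, 0.741, -0.189, 0.235]
ft_force: [-0.4, 0.1, -1.1]
width: 0.0852
gripper_force: 0.0
t: 26.15
tcp_pos: [0.5148, 0.3642, 0.2966]
eef_rot: [0.6, 0.741, -0.188, 0.235]
ft_force: [0.2, 0.3, -0.2]
width: 0.0851
gripper_force: 0.0
1383 [[-11.7, -10.2, -427.3], [-6.3, 0.3, 169.9], [628.9, 130.8, 171.6]]
```

View pics/end.png

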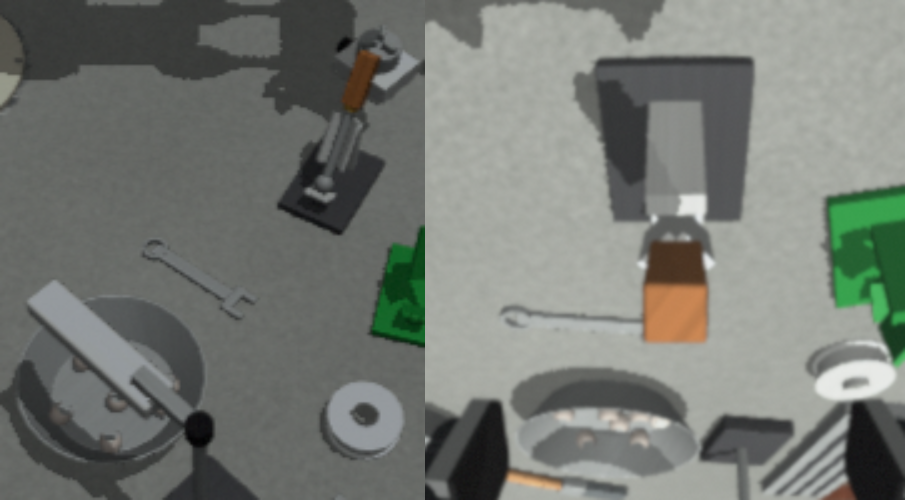

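The rod lies in the groove with its ball on the ledge at (322,185) and the handle end where it was before, at 170 mm up. The stones are in the bowl, and the gripper is clear.

```bash
python3 -c "
from station import ctrl
print(ctrl.sign_off())"
```

```text
the job is handed in; nothing more can be done
None
```

The job is handed in at about 26 s: the rod went once round anticlockwise from the far side on the bowl floor (up to about 17 N in the readings), every outer stone left its place, all eight stones stayed in the bowl, and the rod is back in its rest and released.

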